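Tap three stoppers home in order

ROBOT

A 6-joint arm with a two-finger parallel gripper is mounted at the origin on the work surface. World frame = base frame: x ahead of the robot, y to its left, z up, the work surface at z = 0. Lengths are in m, angles in rad, forces in N, time in s.
With the tool pointing down it reaches from about 0.25 to 0.775 m from the base axis. Payload 4 kg.
Tool frame: the origin (TCP) lies midway between the tips of the shut fingers; the grasp point (between the pads) lies bot.grasp_offset behind it (bot.grasp_offset is the distance from the TCP to the grasp point, in m); z points along the fingers, y is the line along which they close (so a half turn about z gives the same grasp; the last joint's range is limited). The gripper opens to 85 mm and grips with 20 to 120 N. Pads are 22 mm wide; open, the fingers measure 114 mm over their backs; the gripper's body (76 mm by 85 mm) begins 54 mm behind the grasp point. The pads swing forward as they close: fully open they stand 13 mm farther back than shut.
Start: joints at [1.099, 0.087, 1.371, -0, 1.684, -0.103], TCP at [0.198, 0.513, 0.231] pointing down, gripper open.
Joint ranges: [-3.1, 3.1], [-0.76, 2.03], [0.27, 2.55], [-1.08, 4.22], [0.17, 2.65], [-2.57, 2.57]. Speed limits (rad/s): [2.79, 2.79, 3.14, 3.14, 3.14, 3.14].

INTERFACE

Orientations are given as a unit quaternion [w, x, y, z].
In Python, from bench import bot, release, close_gripper, vision gives the robot as it stands. Calls block until the motion is done:
- bot.movep(position, orientation): joint-space move of the TCP to a pose.
- bot.move_l(position, attitude=None, max_speed=0.15, contact_N=None): straight line of the TCP; attitude=None keeps the orientation; max_speed is the mean speed in m/s. With contact_N (N) it stops when the force on the tool has changed by that much, and returns True; else False.
- bot.move_joints(angles): joint-space move.
- release() and close_gripper(grasp_force=None): open the fingers fully, or close them until they stop; grasp_force is the grip in N (None keeps the last).
- bot.hold(seconds).
- bot.solve_ik(position, orientation): joint angles nearest the present ones, or None.
- bot.get_obs(): the state.
- vision.capture(name): name is "scene" or "top"; returns a dict with "image" (420x560x3 uint8, blue, green, red), "range_z" (420x560 float32, m along the optical axis (not along the pixel's ray), 0 where there is no reading), "fx", "fy", "cx", "cy" (pixels), "k1" (the pictures are not rectified: a ray, as slopes to the right and down, at radius r is drawn at 1 + k1 r^2 times it, then the intrinsics apply), "eye" and "rotation" of the camera in the world. Camera axes: x right, y down, z forward; pixel columns grow to the right and rows downward; lengths in m; the calibration is good to about 2 mm. A picture is of the moment at which its call begins.
A pose or a line that the arm cannot do raises bot.Unreachable and nothing moves.
- bot.finish_job(): hands the job in; it is judged then, once.
The state is a dict: "t": time; "qpos": joint angles; "joint_vel": joint speeds; "effort": joint torques, N m; "ee_pos": TCP position; "eef_rot": TCP orientation; "force": force on the tool from outside, world axes, zero at the start; "torque": the same for the moment, N m; "gripper_width": opening from 0.0 (shut) to 1.0 (fully open); "grasp_force": force on a finger pad.
Only numpy, scipy, OpenCV 4.12 (cv2) and the standard library are available. Lean on these libraries where they do the work, as an engineer would, in place of code of your own. Each camera call takes 0.05 s, during which the arm holds its last target. There are 200 camera calls.

TASK

Close the three stoppered glass vessels on the lab tray, using only the fingertips from above: press the white stopper of the conical flask down, then that of the square bottle, then that of the round bottle, each lightly until it sits home, head down on or nearly on the rim. Keep to that order, and do not grip, lift, tip or shove the vessels; leave everything else on the bench where it is, including the round bottle that already has its screw cap on.

Things in the scene. Friction and masses are not known exactly. Their poses are not given: they have to be found in the camera images.
- tray: Fixed shallow grey plastic tray, 280 (x) by 460 (y) mm, 15 mm high with 5 mm floor and walls; origin under its centre on the bench. All three stoppered vessels stand on its floor, among others.
- flask: Loose clear glass conical flask: 76 mm across at the base, tapering to a 31 mm lip; rim 100 mm above its origin, which is the centre of its underside; z up; about 200 g (-20 to +40 percent). Stands upright on the tray.
- flask_stopper_top (a point): Centre of the flat round top (30 mm across) of this vessel's white stopper; all three stoppers look alike. At joint 0 it stands 22 mm above the rim (10 mm head, 12 mm of plug showing) and comes down with the stopper. The rubber head also gives under more than 4 N, 1 mm per 4 N, 5 mm at most, and recovers, so the push rises softly at the end of travel.
- flask_stopper (a joint): How far this stopper is pushed in, m: 0 = fully proud, 0.012 = head down on the rim, the end of its travel. Moves straight down along the vessel's axis against a steady friction of about 4 N, stays where it is left, does not spring back. Starts between 0 and 0.002.
- square: Loose clear glass square-sided bottle: 60 by 60 mm body with a round 31 mm lip; rim 105 mm above its origin, which is the centre of its underside; z up; about 260 g (-20 to +40 percent). Stands upright on the tray.
- square_stopper_top (a point): Centre of the flat round top (30 mm across) of this vessel's white stopper; all three stoppers look alike. At joint 0 it stands 22 mm above the rim (10 mm head, 12 mm of plug showing) and comes down with the stopper. The rubber head also gives under more than 4 N, 1 mm per 4 N, 5 mm at most, and recovers, so the push rises softly at the end of travel.
- square_stopper (a joint): How far this stopper is pushed in, m: 0 = fully proud, 0.012 = head down on the rim, the end of its travel. Moves straight down along the vessel's axis against a steady friction of about 4 N, stays where it is left, does not spring back. Starts between 0 and 0.002.
- round: Loose clear glass round, straight-sided bottle: 62 mm diameter body with a round 31 mm lip; rim 115 mm above its origin, which is the centre of its underside; z up; about 280 g (-20 to +40 percent). Stands upright on the tray.
- round_stopper_top (a point): Centre of the flat round top (30 mm across) of this vessel's white stopper; all three stoppers look alike. At joint 0 it stands 22 mm above the rim (10 mm head, 12 mm of plug showing) and comes down with the stopper. The rubber head also gives under more than 4 N, 1 mm per 4 N, 5 mm at most, and recovers, so the push rises softly at the end of travel.
- round_stopper (a joint): How far this stopper is pushed in, m: 0 = fully proud, 0.012 = head down on the rim, the end of its travel. Moves straight down along the vessel's axis against a steady friction of about 4 N, stays where it is left, does not spring back. Starts between 0 and 0.002.
- reagent: Bystander: loose round screw-capped bottle with a paper label, 60 mm diameter, 125 mm high, on the tray; its cap is already closed. Origin under its centre.
- dish: Bystander: loose small culture dish, 55 mm diameter, 15 mm high, on the tray. Origin under its centre.
- dishes: Bystander: loose stack of culture dishes (one body), 90 mm diameter, 45 mm high, on the bench to the right. Origin under its centre.
- beaker: Bystander: loose glass beaker, 80 mm diameter, 100 mm high, on the bench to the left. Origin under its centre.
- slide_box: Bystander: loose cardboard box, 100 by 70 by 30 mm, on the bench to the left. Origin under its centre.
Not all that is in view belongs to the job. What is shaped like the round but red is not meant. Leave any purple look-alike of the square alone.

How it is judged:
By the outcome, as a careful person would: the job done as asked, in the order asked, and still so for the second after the job is handed in, with the robot touching nothing.
It also fails if it takes over 45 s, if anything falls off the work surface, if the arm or the gripper's body presses on something with over 40 N, if the wrist force passes 120 N, or if a joint passes its speed limit or range.

## Working session

There is one attempt and no reset: what is moved stays moved. The work goes in short steps, each a Python script; the robot and the scene stay as the last script left them, time stands still between calls to the robot, and variables do not carry over. Pictures are saved under pics/ and viewed, at most 10 in all, crops included, and the job is handed in when it is done.

```bash
ls; mkdir -p pics; python3 - <<'E'
from bench import bot, vision
import cv2,numpy as np
for n in("scene","top"):
    c=vision.capture(n); cv2.imwrite(f"pics/{n}0.png",c["image"]); np.savez(f"{n}0.npz",**c)
    print(n,c["fx"],c["fy"],c["cx"],c["cy"],c["k1"],c["eye"],c["rotation"])
o=bot.get_obs();print(o["t"],o["ee_pos"],o["eef_rot"],o["force"],bot.grasp_offset)
E
```

```text
pics
scene 544.035365889111 544.035365889111 288.3014836356868 216.94964846773274 -0.13721888012264405 [1.30215122 0.38021333 1.35655572] [-0.1677162   0.50687002  0.8047248  -0.25956126]
top 544.6346435291491 544.6346435291491 284.69930729227565 215.90184721218694 0.04197761808636479 [0.24319571 0.00183245 1.61636158] [-0.05740893  0.71068842 -0.69904845  0.05438238]
0.1 [0.1980732  0.51260731 0.23021523] [-2.95306647e-04  1.83356206e-01  9.83045992e-01 -9.96536695e-04] [0.34869779 0.21723476 0.56442768] 0.0187
```

View pics/scene0.png

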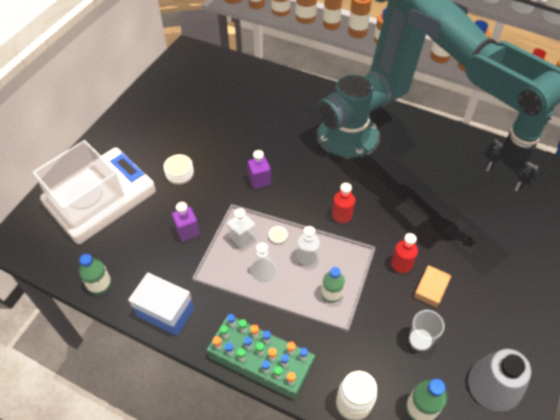

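View pics/top0.png

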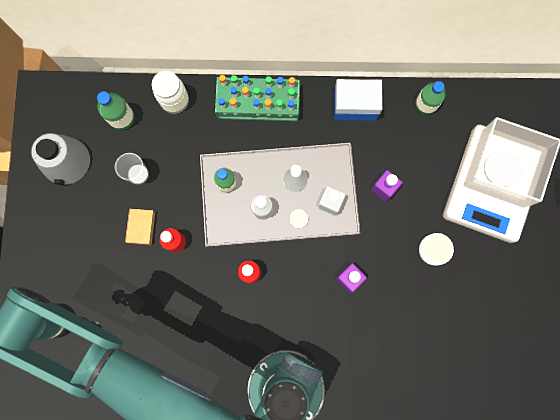

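The scene view shows the stoppers at about square (240,215), flask (262,250) and round (309,232). In the top view they are near square (335,195), flask (295,170) and round (262,200). I'll enlarge both.

```bash
python3 - <<'E'
import cv2,numpy as np
a=cv2.imread("pics/scene0.png")[200:290,220:340];b=cv2.imread("pics/top0.png")[155:225,240:360]
f=lambda i:cv2.resize(i,None,fx=6,fy=6,interpolation=cv2.INTER_CUBIC)
f2=lambda i:cv2.resize(i,None,fx=6,fy=6,interpolation=cv2.INTER_CUBIC)
cv2.imwrite("pics/cs.png",f(a));cv2.imwrite("pics/ct.png",f2(b))
E
```

```text
(no output)
```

View pics/cs.png

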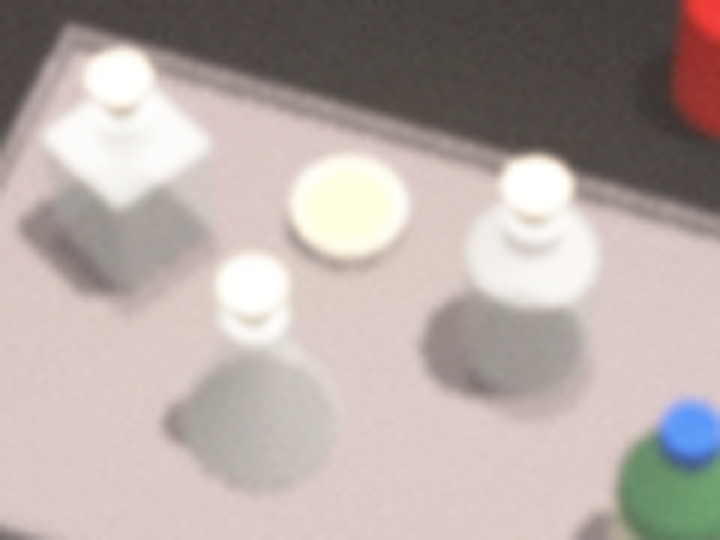

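View pics/ct.png

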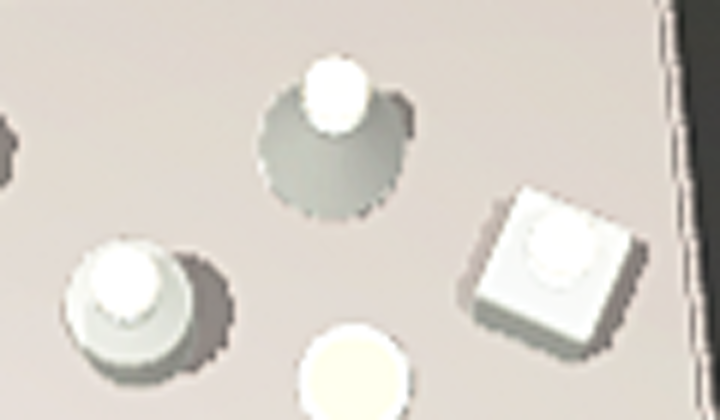

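The crops show the stopper tops. In the scene crop (÷6, +220/+200): square (119,77), flask (253,285), round (537,188). In the top crop (÷6, +240/+155): flask (336,90), round (124,277), square (560,245).

```bash
cat > h.py <<'E'
import cv2,numpy as np
from scipy.spatial.transform import Rotation as R
def ray(c,uv):
    K=np.array([[c["fx"],0,c["cx"]],[0,c["fy"],c["cy"]],[0,0,1]],float)
    n=cv2.undistortPointsIter(np.array([[uv]],float),K,np.array([float(c["k1"]),0,0,0]),None,None,(3,50,1e-10))[0,0]
    return R.from_quat(np.roll(c["rotation"],-1)).apply([n[0],n[1],1])   # depth-scaled ray
def plane(c,uv,z):
    d=ray(c,uv); return c["eye"]+d*(z-c["eye"][2])/d[2]
def tri(c1,u1,c2,u2):
    a,b=ray(c1,u1),ray(c2,u2); a/=np.linalg.norm(a); b/=np.linalg.norm(b)
    s=np.linalg.lstsq(np.c_[a,-b],c2["eye"]-c1["eye"],rcond=None)[0]
    p,q=c1["eye"]+s[0]*a,c2["eye"]+s[1]*b
    return (p+q)/2,np.linalg.norm(p-q)
def blob(c,seed,T,chan=None,r=9):
    g=c["image"].min(2); x0,y0=int(seed[0])-r,int(seed[1])-r
    g=cv2.resize(g[y0:y0+2*r+1,x0:x0+2*r+1],None,fx=8,fy=8,interpolation=cv2.INTER_CUBIC)
    m=(g>=T).astype(np.uint8); n,l,s,ce=cv2.connectedComponentsWithStats(m)
    k=l[8*r+4,8*r+4]; x,y,w,h,a=s[k]
    return (ce[k]-3.5)/8+[x0,y0],w/8,h/8,a/64,k
E
python3 - <<'E'
from h import *
S,T=[dict(np.load(f"{n}0.npz")) for n in("scene","top")]
sd={"flask":((262.2,247.5),(296,170)),"square":((239.8,212.8),(333.3,195.8)),"round":((309.5,231.3),(260.7,201.2))}
H=dict(flask=.127,square=.132,round=.142)
for n,(s,t) in sd.items():
    for th in(225,235,243,250): print(n,th,[np.round(np.r_[blob(c,u,th)[0],blob(c,u,th)[1:]],2) for c,u in((S,s),(T,t))])
    i=lambda c,u:c["range_z"][int(u[1]+.5)-1:int(u[1]+.5)+2,int(u[0]+.5)-1:int(u[0]+.5)+2]
    for c,u in((S,s),(T,t)):
        d=np.median(i(c,u)); print("  depth pt",np.round(c["eye"]+ray(c,u)*d,4),"plane",np.round(plane(c,u,H[n]),4), c["image"][int(u[1]),int(u[0])])
    print("  tri",tri(S,s,T,t))
E
```

```text
flask 225 [array([261.87, 248.99,  12.12,  14.62, 139.02,   2.  ]), array([295.41, 170.19,  10.5 ,  12.75, 105.19,   1.  ])]
flask 235 [array([261.67, 247.  ,  11.25,   9.5 ,  85.33,   2.  ]), array([295.41, 170.2 ,  10.  ,  12.38,  98.75,   1.  ])]
flask 243 [array([261.64, 246.97,  10.5 ,   8.75,  72.34,   1.  ]), array([295.4 , 170.21,   9.75,  12.  ,  93.12,   1.  ])]
flask 250 [array([261.61, 246.99,   9.25,   8.  ,  57.61,   1.  ]), array([295.37, 170.04,   9.5 ,  11.38,  83.89,   1.  ])]
  depth pt [ 0.6159 -0.0147  0.1305] plane [ 0.614  -0.0158  0.127 ] [254 255 255]
  depth pt [ 0.6125 -0.0193  0.1241] plane [ 0.6118 -0.0193  0.127 ] [254 255 255]
  tri (array([ 0.61222874, -0.01821468,  0.12324076]), np.float64(0.0024255237817911056))
square 225 [array([239.63, 215.91,  19.  ,  13.5 , 160.8 ,   1.  ]), array([332.39, 196.43,  19.  ,  19.  , 291.25,   1.  ])]
square 235 [array([239.77, 215.98,  19.  ,  13.12, 140.67,   1.  ]), array([332.35, 196.58,  19.  ,  19.  , 283.25,   1.  ])]
square 243 [array([239.33, 212.57,   9.75,   7.62,  58.69,   1.  ]), array([332.32, 196.76, 
[... 454 characters left out ...]
  ,  14.25, 161.64,   1.  ]), array([258.33, 202.4 ,  16.38,  16.  , 186.92,   1.  ])]
round 235 [array([309.96, 233.37,  15.75,  14.  , 114.8 ,   1.  ]), array([258.37, 201.72,  15.75,  15.62, 151.16,   1.  ])]
round 243 [array([308.95, 230.71,  10.12,   7.75,  62.88,   1.  ]), array([260.02, 201.17,  11.38,  12.38, 100.53,   1.  ])]
round 250 [array([308.97, 230.62,   9.38,   7.  ,  50.91,   1.  ]), array([260.12, 201.26,  10.62,  11.5 ,  87.67,   1.  ])]
  depth pt [0.5224 0.0815 0.1452] plane [0.5203 0.0807 0.142 ] [254 255 255]
  depth pt [0.5189 0.077  0.1392] plane [0.5183 0.0769 0.142 ] [255 255 255]
  tri (array([0.51851338, 0.07844682, 0.13847223]), np.float64(0.00290709381850733))
```

```bash
python3 - <<'E'
from h import *
from bench import bot,close_gripper
import json
S,T=[dict(np.load(f"{n}0.npz")) for n in("scene","top")]
sd={"flask":((261.65,247.0),(295.4,169.6)),"square":((239.33,212.55),(333.16,195.2)),"round":((308.96,230.67),(260.1,200.8))}
H=dict(flask=.127,square=.132,round=.142); P={}
for n,(s,t) in sd.items():
    p,e=tri(S,s,T,t); a,b=plane(S,s,H[n]-.001),plane(T,t,H[n]-.001)
    P[n]=[*((a+b)/2)[:2],H[n]]; print(n,np.round(p,4),round(e,4),np.round(a,4),np.round(b,4),np.round(P[n],4))
    print(bot.solve_ik([*P[n][:2],.19],[0,.183356,.983046,0]))
json.dump(P,open("P.json","w"))
close_gripper()
o=bot.get_obs(); print(o["t"],o["ee_pos"],o["gripper_width"])
E
```

```text
flask [ 0.613  -0.0178  0.1268] 0.0004 [ 0.6126 -0.0182  0.126 ] [ 0.6131 -0.0176  0.126 ] [ 0.6129 -0.0179  0.127 ]
[-1.21659247e-01  2.38542713e-01  1.27926198e+00 -4.44089210e-16
  1.62378796e+00 -1.32365686e+00]
square [ 0.5408 -0.1241  0.1318] 0.0017 [ 0.5405 -0.1252  0.131 ] [ 0.5406 -0.1234  0.131 ] [ 0.5405 -0.1243  0.132 ]
[-3.28253841e-01  1.09094546e-01  1.42865399e+00 -4.44089210e-16
  1.60384412e+00 -1.53025146e+00]
round [0.5193 0.0786 0.1424] 0.0001 [0.5184 0.0783 0.141 ] [0.5196 0.0786 0.141 ] [0.519  0.0785 0.142 ]
[ 4.19813930e-02  4.31788300e-02  1.49904738e+00 -4.44089210e-16
  1.59936644e+00 -1.16001622e+00]
0.8667 [0.19826316 0.51305546 0.2313794 ] 0.0030160273613770872
```

Triangulated heights (126.8, 131.8 and 142.4 mm) match the expected 127, 132 and 142 mm, and both views agree in xy. I'll press the flask first.

```bash
cat > press.py <<'E'
import sys,json,numpy as np
from bench import bot,vision
Q=[0,.183356,.983046,0]
def press(n):
    x,y,z=json.load(open("P.json"))[n]
    bot.movep([x,y,z+.06],Q)
    bot.move_l([x,y,z+.008],Q,max_speed=.1)
    f0=np.array(bot.get_obs()["force"])
    for N,d,v in((2,.008,.012),(7,.016,.012)):
        hit=bot.move_l([x,y,z-d],Q,max_speed=v,contact_N=N)
        o=bot.get_obs(); print(n,N,hit,"t",o["t"],"z-top0 mm",round(1e3*(o["ee_pos"][2]-z),2),"dF",np.round(o["force"]-f0,2),flush=True)
        if N==2 and not hit: break
    return f0,(x,y,z)
E
python3 - <<'E'
from press import *
press("flask")
E
```

```text
flask 2 True t 4.7167 z-top0 mm -0.78 dF [0.9  1.22 1.67]
flask 7 True t 5.7167 z-top0 mm -12.62 dF [-1.84 -0.05  5.8 ]
```

Contact came at −0.8 mm and the press ended at −12.6 mm with rising force, so the flask stopper is home. Next I retreat and press the square bottle.

```bash
python3 - <<'E'
from press import *
def up(): 
    p=np.array(bot.get_obs()["ee_pos"]); bot.move_l([p[0],p[1],.21],None,max_speed=.12)
up(); press("square"); up()
E
```

```text
square 2 True t 8.725 z-top0 mm -1.32 dF [ 1.77 -0.93  3.7 ]
square 7 True t 9.6833 z-top0 mm -12.72 dF [-0.92  1.11  8.23]
```

```bash
python3 - <<'E'
from press import *
import cv2
press("round")
p=np.array(bot.get_obs()["ee_pos"]); bot.move_l([p[0],p[1],.23],None,max_speed=.12)
bot.movep([.198,.513,.231],[0,.183356,.983046,0])
for n in("scene","top"):
    c=vision.capture(n); np.savez(f"{n}1.npz",**c); cv2.imwrite(f"pics/{n}1.png",c["image"])
a=cv2.imread("pics/scene1.png")[200:290,220:340];cv2.imwrite("pics/cs1.png",cv2.resize(a,None,fx=6,fy=6,interpolation=cv2.INTER_CUBIC))
print(bot.get_obs()["t"])
from h import *
S,T=[dict(np.load(f"{n}1.npz")) for n in("scene","top")]
sd={"flask":((261.65,249.5),(295.4,170.2)),"square":((239.33,215),(333.16,196)),"round":((308.96,233),(260.1,201.3))}
for n,(s,t) in sd.items():
    for th in (243,250): print(n,th,[np.round(np.r_[blob(c,u,th)[0],blob(c,u,th)[1:]],2) for c,u in((S,s),(T,t))])
E
```

```text
round 2 True t 12.9167 z-top0 mm -1.74 dF [ 0.36 -0.47  2.76]
round 7 True t 13.8417 z-top0 mm -12.73 dF [-2.53  0.29  6.86]
16.8833
flask 243 [array([261.77, 249.35,  10.5 ,   9.  ,  72.38,   1.  ]), array([295.32, 170.49,  10.12,  10.38,  79.81,   1.  ])]
flask 250 [array([261.73, 249.33,   9.25,   7.88,  57.31,   1.  ]), array([295.32, 170.51,   9.75,   9.88,  74.95,   1.  ])]
square 243 [array([241.9 , 216.8 ,  13.88,  13.5 ,  92.69,   1.  ]), array([332.39, 197.03,  19.  ,  19.  , 265.97,   1.  ])]
square 250 [array([239.69, 214.81,   9.  ,   6.88,  48.56,   1.  ]), array([333.4 , 195.56,  11.5 ,  11.25,  87.61,   4.  ])]
round 243 [array([308.75, 232.84,  10.25,   8.12,  65.31,   1.  ]), array([260.16, 201.71,  11.75,  10.88,  91.58,   2.  ])]
round 250 [array([308.71, 232.76,   9.12,   7.25,  51.88,   1.  ]), array([260.35, 201.91,  10.38,  10.5 ,  81.3 ,   1.  ])]
```

View pics/cs1.png

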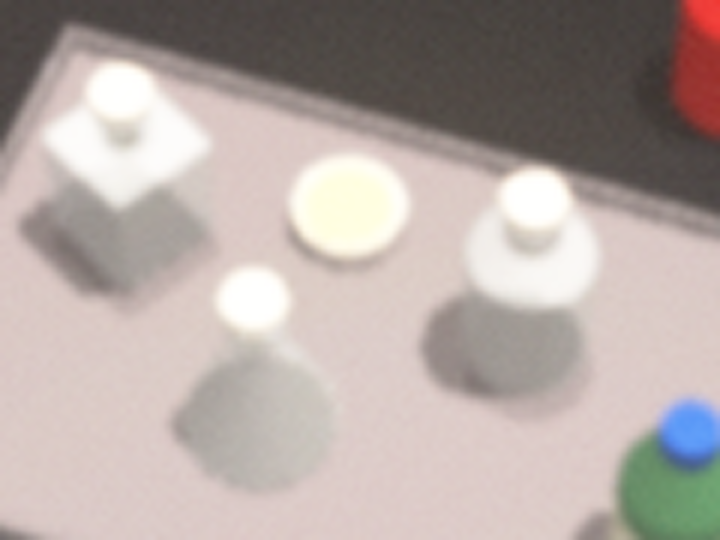

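View pics/top1.png

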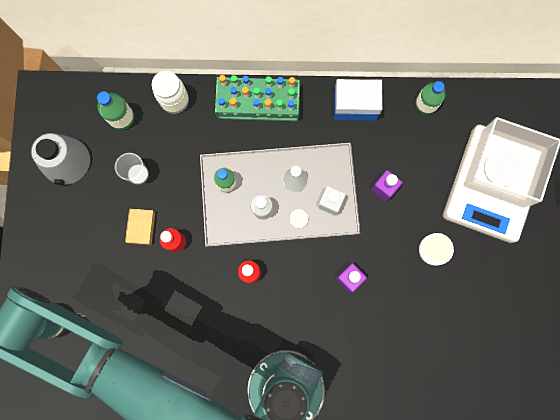

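In both views all three heads sit down on their lips: the scene tops moved down about 2.2 px, from (261.7,247.0) to (261.7,249.3) for the flask and likewise for the other two. The vessels and bystanders haven't moved. I'll triangulate the new heights and hand in if they agree.

```bash
python3 - <<'E'
from h import *
from bench import bot
S,T=[dict(np.load(f"{n}1.npz")) for n in("scene","top")]
ok=True
for n,s,t,z in(("flask",(261.75,249.34),(295.32,170.4),.115),("square",(239.69,214.81),(333.4,195.5),.12),("round",(308.73,232.8),(260.25,201.7),.13)):
    p,e=tri(S,s,T,t); print(n,np.round(p,4),round(e,4)); ok&=abs(p[2]-z)<.0045
print(ok)
if ok: print(bot.finish_job())
E
```

```text
flask [ 0.6134 -0.0177  0.1157] 0.0003
square [ 0.5414 -0.1245  0.122 ] 0.0006
round [0.5189 0.0784 0.1315] 0.0004
True
the job is handed in; nothing more can be done
None
```

I pressed the three stoppers home in order (flask, square, round) with light pushes of about 6–8 N; the after-pictures show all three heads down on or nearly on their rims and nothing else moved, and the job is handed in (result not reported back).

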